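Set the airbrush compressor to low and start it

ROBOT

A 7-joint arm with a two-finger parallel gripper is mounted at the origin on the work surface. World frame = base frame: x ahead of the robot, y to its left, z up, the work surface at z = 0. Lengths are in m, angles in rad, forces in N, time in s.
With the tool pointing down it reaches from about 0.4 to 0.85 m from the base axis. Payload 10.4 kg.
Tool frame: the origin (TCP) lies at the very end of the fingers, on their centre line; the grasp point (between the pads) lies 19 mm behind it; z points along the fingers, y is the direction in which the jaws open and shut (so a half turn about z gives the same grasp; the last joint's range is limited). The gripper opens to 87 mm and grips with 3 to 60 N. Pads are 19 mm wide; open, the fingers measure 117 mm over their backs; the gripper's body (75 mm by 190 mm) begins 51 mm behind the grasp point.
Start: joints at [1.193, 0.332, -0.065, 1.46, 0.022, 1.35, -0.088], TCP at [0.217, -0.586, 0.223] pointing down, gripper open.
Joint ranges: [-2.6, 2.6], [-0.5, 2.12], [-1.47, 1.34], [0.16, 2.42], [-1.27, 4.41], [0.06, 2.06], [-2.6, 2.6]. Speed limits (rad/s): [2.22, 2.22, 2.79, 2.79, 3.14, 3.14, 3.14].

INTERFACE

Orientations are given as a unit quaternion [x, y, z, w].
In Python, from bench import bot, imaging gives the robot as it stands. The module is installed in compiled form; this text tells all that it offers.
- The arm moves only by the tool play_rows, never from a script. Its argument "targets" is a list of rows, each an object with "twist": the turn, a rotation vector about the world's x, y, z in rad, a list of three; "xyz": the shift along the world's x, y, z in cm, a list of three; "claw": the closure, from 0 (fully open) to 1 (shut). In form: [{"twist": [ax, ay, az], "xyz": [x, y, z], "claw": claw}, ...]. A call has 1 to 10 rows; each row is the pose to reach, as a shift and turn from the pose commanded when the call began; what a row does not reach only later rows make up. A row lasts 1/8 s, in which the tool goes at most 62.5 mm and 10.7 degrees, less where a joint would pass 70% of its speed; a pose out of reach is approached as far as the arm can. A call with a gripper value outside its range is refused whole. The fingers move at their own pace and stop on an object; "grip_force" is the grip in N (left out, the last holds). Time passes only in rows, so rows that repeat a pose let the fingers close. It gives the time, the measured TCP pose, the force and the opening at its end, in the units of the state.
- bot.get_obs(): the state, without advancing time (a new reading comes with each control period).
- imaging.camera(name): name is "side" or "top"; returns the picture (384x512x3 uint8, red, green, blue); there is no depth.
- imaging.camera_params(name): a dict with "K" (3x3 intrinsics, pixels), "R" (3x3) and "t" (3): a world point X has camera coordinates R X + t. Camera axes: x right, y down, z forward; pixel columns grow to the right and rows downward; lengths in m; the calibration is good to about 2 mm. A picture is of the moment at which its call begins. camera_params takes no time and is no camera call.
- bot.hand_in(): hands the job in, once; it reports no verdict.
The state is a dict: "time": time; "joint_pos": joint angles; "joint_velocities": joint speeds; "tau": joint torques, N m; "eef_pos": TCP position; "tool_rot": TCP orientation; "contact_force": force on the tool from outside, world axes, zero at the start; "moment": the same for the moment, N m; "finger_gap": finger opening in m.
Only numpy, scipy, OpenCV 4.12 (cv2) and the standard library are available. Lean on these libraries where they do the work, as an engineer would, in place of code of your own. Each camera call takes 0.05 s, during which the arm holds its last target.

TASK

Set the yellow airbrush compressor running at low: with a fingertip resting on its big flat black knurled dial, turn it clockwise by friction exactly one click, from the red stop bar to the single dot and at no time on towards the two dots, and only then press its green start button right down and let it come back up. Only touch and press: do not pick up or shift anything else, and leave the knob of the grey lamp dimmer as it is.

Things in the scene. Friction and masses are not known exactly. Their poses are not given: they have to be found in the camera images.
- compressor: Yellow compressor, fixed; case 130 (x) x 200 (y) x 75 mm high. Origin: centre of underside, z up. In its frame the dial's axis is at y = +40 mm, the start button at y = -60 mm. Ring round the dial: 108 mm wide, top at 83 mm; on it a red bar (stop, 40 deg from +x towards +y), one black dot (low, towards +x), two dots (high, 40 deg towards -y). Stands left or right, swapped with the dimmer.
- dial_top (a point): Centre of the top of the black knurled dial: 90 mm wide, vertical axis, top 89 mm above the table, 6 mm above its ring. z up, x along its white index line, turns with it. Too wide to pinch. Sprung: it yields downward up to 6 mm, at 2 N plus 2 N per mm. Turning takes up to 0.07 N m (about 2.3 N sideways at 30 mm from the axis); a fingertip starts to slip at about 0.4 N sideways per N of press, so press it 3 to 5 mm down.
- dial (a joint): Angle of the dial, rad, growing clockwise from above. Clicks at 0 (stop, index at the red bar), 0.7 (low, one dot) and 1.4 (high, two dots); let go in between, it springs to the nearer click (half-way points 0.35 and 1.05). End stops at -0.1 and 1.5. It starts at stop.
- start_top (a point): Centre of the top of the round green start button, 32 mm diameter, z up, 97 mm above the table, 10 mm above its black housing of 48 mm diameter. Pressed straight down; travel 6 mm.
- start (a joint): Travel of the start button, m: 0 up, 0.006 fully down; a spring (5 N when fully down) returns it.
- dimmer: Grey lamp dimmer box, 120 x 120 x 50 mm high, fixed, origin at the centre of its underside. On top, in the centre, it carries a small black knob with a bar grip, which reaches 94 mm above the table. Leave it alone.
- dimmer_pointer (a point): Point at the end of the bar of the dimmer's knob, 20 mm from its axis; it shows how the knob is turned. Must stay where it is.
- paint_jar: Bystander: loose paint jar with yellow cap, 52 mm diameter, 70 mm tall, stands between the two boxes. Origin at its underside.
- red_jar: Bystander: loose glass jar with red cap, 60 mm diameter, 80 mm tall. Origin at its underside.
- varnish_can: Bystander: loose blue can, 64 mm diameter, 150 mm tall. Origin at its underside.
- tape_roll: Bystander: roll of tape lying flat, 90 mm diameter, 24 mm high. Origin at its underside.
- flat_brush: Bystander: wide flat brush with yellow handle, 180 mm long, 18 mm high, lying on the table. Origin at its underside, near the ferrule.
- brush_mug: Bystander: blue mug, 72 mm diameter, 90 mm tall, with brushes standing in it up to 190 mm. Origin at its underside.
- palette_knife: Bystander: spatula-shaped palette knife, 200 mm long, lying on the table. Origin at its underside, half-way along.

How it is judged:
By the outcome, as a careful person would: the job done as asked, in the order asked, and still so for the second after the job is handed in, with the robot touching nothing.
It also fails if it takes over 40 s, if anything falls off the work surface, if the arm or the gripper's body presses on something with over 40 N, if the wrist force passes 120 N, or if a joint passes its speed limit or range.

## Working session

There is one attempt and no reset: what is moved stays moved. The work goes in short steps, Python scripts to look and compute and a tool call to move; the robot and the scene stay as the last step left them, time stands still between calls to the robot, and variables do not carry over. Pictures are saved under pics/ and viewed, and the job is handed in when it is done.

Besides the shell and the picture viewer there is one more tool, called by a JSON object that holds its "api" and its "payload". play_rows: Moves the arm, as the interface text tells. Its arguments: {"type":"object","properties":{"targets":{"type":"array","items":{"type":"object","properties":{"twist":{"type":"array","items":{"type":"number"}},"xyz":{"type":"array","items":{"type":"number"}},"claw":{"type":"number"}}}},"grip_force":{"type":"number"}},"required":["targets"]}

```bash
mkdir -p pics; python3 - <<'E'
from bench import bot, imaging
import cv2,json
print(bot.get_obs())
for n in("top","side"):
    im=imaging.camera(n); cv2.imwrite(f"pics/{n}0.png",im[:,:,::-1]); p=imaging.camera_params(n); print(n,p)
E
```

```text
{'time': 0.0, 'joint_pos': array([ 1.19338464,  0.3328492 , -0.06471548,  1.46095072,  0.02156889,
        1.34995146, -0.08847878]), 'joint_velocities': array([-5.58041210e-05,  3.83979109e-06,  2.54462976e-04,  2.92354005e-04,
        2.03505059e-04, -8.39238454e-04,  4.53666774e-04]), 'tau': array([ 3.90421492e-04, -6.23262763e+01,  2.45361566e-02, -3.89896345e+01,
       -6.13979925e-02,  3.96926771e-02,  1.47743403e-04]), 'eef_pos': array([ 0.21700202, -0.58568014,  0.22176366]), 'tool_rot': array([ 9.84300118e-01,  1.76501391e-01, -1.46834384e-04, -7.17469315e-04]), 'contact_force': array([ 0.6861616 ,  0.05798273, -0.11238751]), 'moment': array([-0.00071236,  0.00106685,  0.01836782]), 'finger_gap': 0.08718777181594954}
top {'K': array([[432.36828187,   0.        , 249.74140532],
       [  0.        , 432.36828187, 192.21735649],
       [  0.        ,   0.        ,   1.        ]]), 'R': array([[ 0.00662321, -0.99995696, -0.00649754],
       [-0.99443851, -0.00590339, -0.10515322],
       [ 0.10511033,  0.00715786, -0.99443481]]), 't': array([0.00936378, 0.58655528, 1.65818602])}
side {'K': array([[366.15407995,   0.        , 257.06580889],
       [  0.        , 366.15407995, 192.2750727 ],
       [  0.        ,   0.        ,   1.        ]]), 'R': array([[-0.80672322, -0.59089089, -0.00675329],
       [-0.38003168,  0.52752802, -0.7597961 ],
       [ 0.45251914, -0.61037869, -0.65012636]]), 't': array([0.45334873, 0.26140519, 1.03214345])}
```

View pics/top0.png

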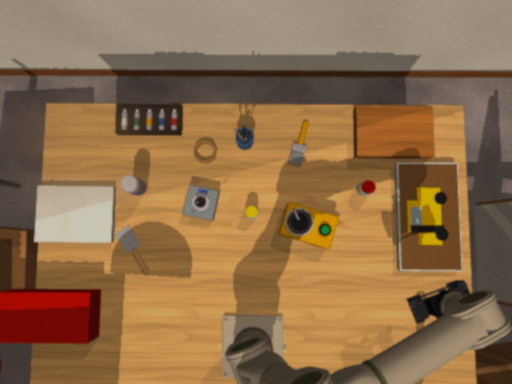

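View pics/side0.png

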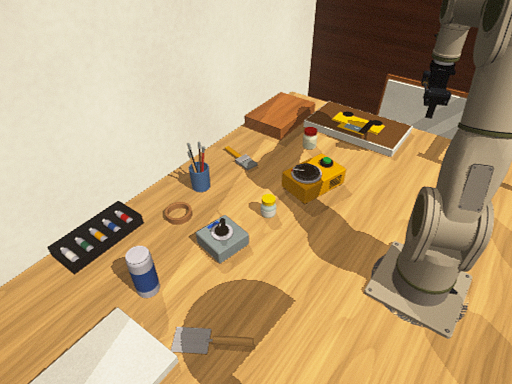

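The compressor is on the right (top view about 308,225): dial near (299,220), green button near (325,230). The dimmer is at (201,202) with the paint jar at (251,211) between them. Next I zoom in and measure.

```bash
cat > h.py <<'E'
import numpy as np,cv2
from bench import imaging
def ray(n,uv,z):
    p=imaging.camera_params(n);R=p["R"];t=p["t"];c=-R.T@t
    d=R.T@np.linalg.inv(p["K"])@np.array([uv[0],uv[1],1.]);return c+d*(z-c[2])/d[2]
def proj(n,X):
    p=imaging.camera_params(n);q=p["K"]@(p["R"]@np.asarray(X)+p["t"]);return q[:2]/q[2]
def green(n,im):
    h=cv2.cvtColor(im,cv2.COLOR_RGB2HSV);m=cv2.inRange(h,(50,120,60),(85,255,255))
    k,l,s,c=cv2.connectedComponentsWithStats(m);i=1+np.argmax(s[1:,4]);return c[i],s[i]
E
python3 - <<'E'
from h import *
for n,b in(("top",(270,190,350,260)),("side",(270,145,360,210))):
    im=cv2.imread(f"pics/{n}0.png"); rgb=im[:,:,::-1].copy()
    x0,y0,x1,y1=b
    cv2.imwrite(f"pics/{n}0z.png",cv2.resize(im[y0:y1,x0:x1],None,fx=8,fy=8,interpolation=cv2.INTER_CUBIC))
    sub=np.zeros_like(rgb);sub[y0:y1,x0:x1]=rgb[y0:y1,x0:x1]
    c,s=green(n,sub);print(n,"green",c,s,ray(n,c,.097))
    h=cv2.cvtColor(sub,cv2.COLOR_RGB2HSV)
    m=cv2.inRange(h,(15,130,60),(35,255,255))
    cs,_=cv2.findContours(m,cv2.RETR_EXTERNAL,cv2.CHAIN_APPROX_NONE);q=max(cs,key=cv2.contourArea)
    print("yellow rect",cv2.minAreaRect(q))
E
```

```text
top green [324.81428571 229.25714286] [321 225   9  10  70] [ 0.44278382 -0.26725946  0.097     ]
yellow rect ((309.5, 224.5), (69.0, 79.0), 90.0)
side green [326.69565217 160.17391304] [323 157   9   7  46] [ 0.43894778 -0.26004581  0.097     ]
yellow rect ((314.4999694824219, 176.99998474121094), (88.99998474121094, 63.99999237060547), -0.0)
```

View pics/top0z.png

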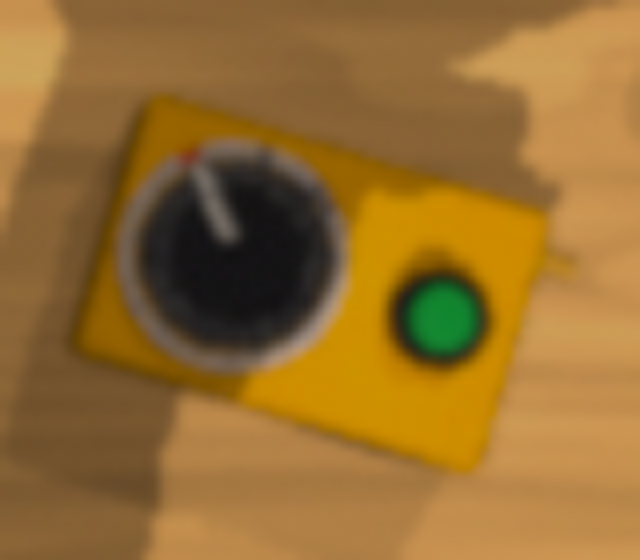

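View pics/side0z.png

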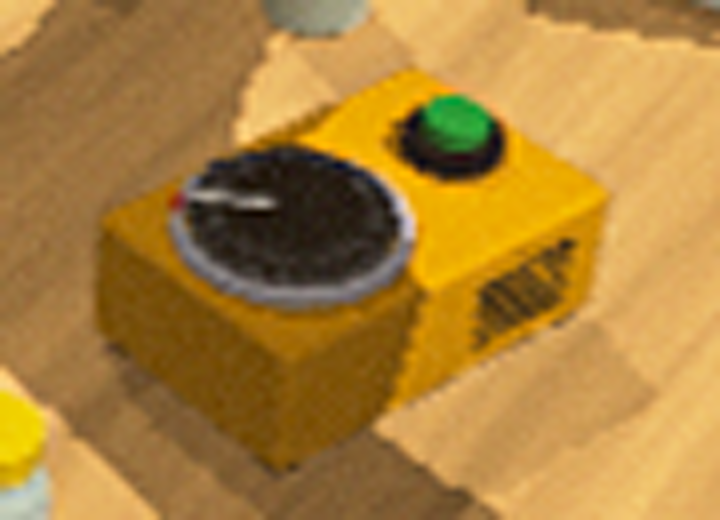

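The top zoom shows the dial centred at crop (236,256), the index line running up-left to the red bar at (190,158), one dot near (268,155), and the button at (441,315).

```bash
python3 - <<'E'
from h import *
def P(n,u,v,z):
    x0,y0=(270,190) if n=="top" else (270,145)
    return ray(n,((u+.5)/8-.5+x0,(v+.5)/8-.5+y0),z)
# fit ellipse of dark dial / ring in top by mask on zoom
im=cv2.imread("pics/top0z.png");h=cv2.cvtColor(im,cv2.COLOR_BGR2HSV)
m=cv2.inRange(h,(0,0,0),(179,255,75));m[:,370:]=0
m=cv2.morphologyEx(m,cv2.MORPH_CLOSE,np.ones((45,45)))
cs,_=cv2.findContours(m,0,2);q=max(cs,key=cv2.contourArea);print(cv2.fitEllipse(q))
e=cv2.fitEllipse(cv2.convexHull(q))
print("dial",e,P("top",*e[0],.088))
im=cv2.imread("pics/side0z.png");h=cv2.cvtColor(im,cv2.COLOR_BGR2HSV)
m=cv2.inRange(h,(0,0,0),(179,255,75));m[:,405:]=0;m[320:]=0;m[:140]=0
m=cv2.morphologyEx(m,cv2.MORPH_CLOSE,np.ones((35,35)))
cs,_=cv2.findContours(m,0,2);q=max(cs,key=cv2.contourArea)
e=cv2.fitEllipse(cv2.convexHull(q))
print("side dial",e,P("side",*e[0],.087))
print("ring top",P("top",234,255,.083), "ring side",P("side",292,228,.082))
print("side btn top",P("side",457,117,.097),"housing",P("side",452,141,.087))
print("top btn",P("top",441,315,.097))
for c in((152,95),(550,210),(470,472),(75,352)):print(P("top",*c,.075))
a=P("top",234,240,.089);b=P("top",198,165,.089);print("index",np.degrees(np.arctan2(*(b-a)[[1,0]])))
r=P("top",190,158,.083);d=P("top",268,155,.083);print("red",r,"dot",d)
a=P("side",272,202,.089);b=P("side",190,195,.089);print("index side",np.degrees(np.arctan2(*(b-a)[[1,0]])),"red",P("side",178,202,.083))
for n in("paint",): print(ray("top",(251,211),.07))
print(ray("top",(369,187),.08))
E
```

```text
((235.68601989746094, 254.71127319335938), (186.35142517089844, 194.19178771972656), 58.84978485107422)
dial ((235.9486846923828, 254.29409790039062), (188.10772705078125, 197.88829040527344), 53.68027877807617) [ 0.47185919 -0.17275285  0.088     ]
side dial ((292.39105224609375, 215.8593292236328), (137.82705688476562, 214.39654541015625), 94.93034362792969) [ 0.47093313 -0.16964927  0.087     ]
ring top [ 0.4717163  -0.17237209  0.083     ] ring side [ 0.46959262 -0.16781528  0.082     ]
side btn top [ 0.44188337 -0.26550303  0.097     ] housing [ 0.4405455  -0.26065316  0.087     ]
top btn [ 0.44396442 -0.26680266  0.097     ]
[ 0.54753285 -0.13477083  0.075     ]
[ 0.49419173 -0.32243523  0.075     ]
[ 0.37121315 -0.28317583  0.075     ]
[ 0.42597155 -0.09821678  0.075     ]
index 25.468551317368156
red [ 0.51719572 -0.15190821  0.083     ] dot [ 0.51883786 -0.18862037  0.083     ]
index side 27.54758256794305 red [ 0.51990598 -0.15345015  0.083     ]
[0.51064635 0.00751076 0.07      ]
[ 0.60387169 -0.43924392  0.08      ]
```

Measurements agree. The dial is at about (0.4715,-0.171) and the button at (0.443,-0.266), 99 mm apart where 100 mm is expected. Yaw is about -17°, and the index is at about 25° in the world frame where 23° is expected. I'll contact at 30 mm radius, starting at 20° azimuth, which lines up with the tool's x axis. First I shut the claw and travel above it.

{"api": "play_rows", "payload": {"targets": [{"twist": [0,0,0],"xyz": [3,4.5,0],"claw": 1},{"twist": [0,0,0],"xyz": [6,9,0],"claw": 1},{"twist": [0,0,0],"xyz": [9.2,13.8,0],"claw": 1},{"twist": [0,0,0],"xyz": [12.4,18.6,0],"claw": 1},{"twist": [0,0,0],"xyz": [15.6,23.4,0],"claw": 1},{"twist": [0,0,0],"xyz": [18.8,28.2,0],"claw": 1},{"twist": [0,0,0],"xyz": [22,33,0],"claw": 1},{"twist": [0,0,0],"xyz": [25.2,37.8,0],"claw": 1},{"twist": [0,0,0],"xyz": [28.3,42.5,0],"claw": 1},{"twist": [0,0,0],"xyz": [28.3,42.5,0],"claw": 1}], "grip_force": 10}}

```text
time: 1.35
eef_pos: [0.502, -0.1561, 0.2224]
tool_rot: [0.984, 0.18, 0.0, -0.001]
contact_force: [0.7, -0.2, -0.3]
finger_gap: 0.0017
```

{"api": "play_rows", "payload": {"targets": [{"twist": [0,0,0],"xyz": [0,0,-4],"claw": 1},{"twist": [0,0,0],"xyz": [0,0,-8],"claw": 1},{"twist": [0,0,0],"xyz": [0,0,-10],"claw": 1},{"twist": [0,0,0],"xyz": [0,0,-10],"claw": 1}]}}

```text
time: 1.85
eef_pos: [0.4986, -0.1615, 0.121]
tool_rot: [0.984, 0.176, -0.002, -0.001]
contact_force: [0.1, -0.4, 0.7]
finger_gap: 0.0005
```

```bash
python3 - <<'E'
from h import *
from bench import bot
o=bot.get_obs();print({k:np.round(o[k],4) for k in("time","joint_pos","eef_pos","tool_rot","contact_force","finger_gap")})
a=[]
for n,b in(("top",(250,170,350,260)),("side",(260,100,380,210))):
    im=imaging.camera(n)[:,:,::-1];x0,y0,x1,y1=b
    a.append(cv2.resize(im[y0:y1,x0:x1],(400,400),interpolation=cv2.INTER_CUBIC))
cv2.imwrite("pics/1.png",np.hstack(a))
E
```

```text
{'time': np.float64(1.85), 'joint_pos': array([ 0.6275,  0.2312, -0.4492,  1.8291,  0.111 ,  1.1095, -1.078 ]), 'eef_pos': array([ 0.4986, -0.1615,  0.121 ]), 'tool_rot': array([ 9.844e-01,  1.760e-01, -1.600e-03, -8.000e-04]), 'contact_force': array([ 0.1408, -0.3753,  0.6727]), 'finger_gap': np.float64(0.0005)}
```

View pics/1.png

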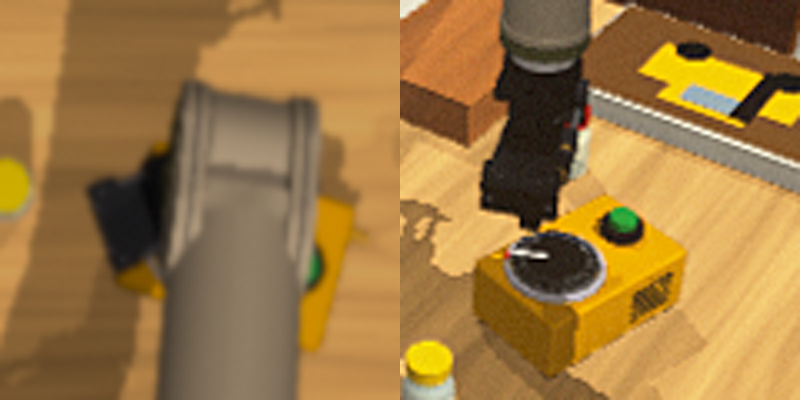

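The side view shows the closed fingers 3 cm above the dial, with the index and red bar still visible at about (515,255). Now I descend.

{"api": "play_rows", "payload": {"targets": [{"twist": [0,0,0],"xyz": [0,0,-1.5],"claw": 1},{"twist": [0,0,0],"xyz": [0,0,-2.8],"claw": 1},{"twist": [0,0,0],"xyz": [0,0,-3.2],"claw": 1},{"twist": [0,0,0],"xyz": [0,0,-3.4],"claw": 1},{"twist": [0,0,0],"xyz": [0,0,-3.6],"claw": 1},{"twist": [0,0,0],"xyz": [0,0,-3.6],"claw": 1},{"twist": [0,0,0],"xyz": [0,0,-3.6],"claw": 1}]}}

```text
time: 2.82
eef_pos: [0.5002, -0.1614, 0.0872]
tool_rot: [0.984, 0.176, 0.0, 0.0]
contact_force: [-3.7, -0.3, 5.8]
finger_gap: 0.0005
```

{"api": "play_rows", "payload": {"targets": [{"twist": [0,0,0],"xyz": [0,0,-0.15],"claw": 1},{"twist": [0,0,0],"xyz": [0,0,-0.25],"claw": 1},{"twist": [0,0,0],"xyz": [0,0,-0.25],"claw": 1}]}}

```text
time: 3.2
eef_pos: [0.5004, -0.1615, 0.0851]
tool_rot: [0.984, 0.176, 0.0, 0.001]
contact_force: [-5.4, 0.0, 10.0]
finger_gap: 0.0008
```

{"api": "play_rows", "payload": {"targets": [{"twist": [0,0,-0.1],"xyz": [0.03,-0.29,0],"claw": 1},{"twist": [0,0,-0.2],"xyz": [0.05,-0.6,0],"claw": 1},{"twist": [0,0,-0.3],"xyz": [0.05,-0.9,0],"claw": 1},{"twist": [0,0,-0.4],"xyz": [0.04,-1.2,0],"claw": 1},{"twist": [0,0,-0.5],"xyz": [0.0,-1.5,0],"claw": 1},{"twist": [0,0,-0.5],"xyz": [0.0,-1.5,0],"claw": 1}]}}

```text
time: 3.95
eef_pos: [0.5018, -0.1769, 0.0858]
tool_rot: [0.997, -0.073, 0.002, 0.001]
contact_force: [-0.2, -0.6, 8.3]
finger_gap: 0.0004
```

```bash
python3 - <<'E'
from h import *
im=imaging.camera("side")[:,:,::-1]
cv2.imwrite("pics/2.png",cv2.resize(im[130:210,270:360],None,fx=7,fy=7,interpolation=cv2.INTER_CUBIC))
E
```

```text
(no output)
```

View pics/2.png

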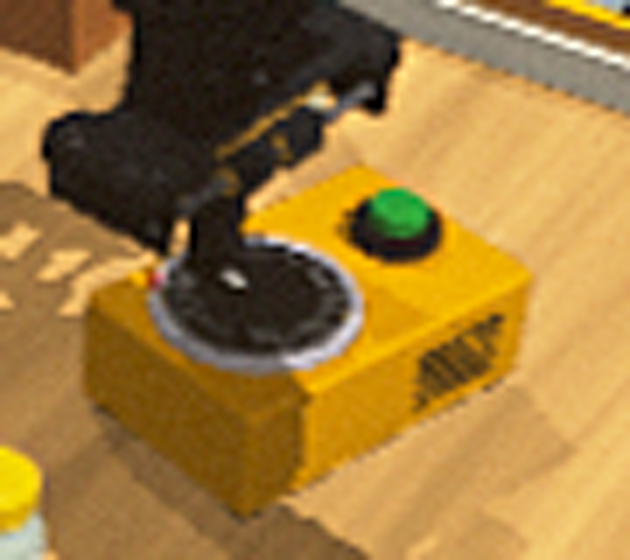

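The red bar is uncovered at (155,280) and the inner end of the index now lies under the finger, so the dial has turned. I'll finish the arc to 0.7 and lift straight up.

{"api": "play_rows", "payload": {"targets": [{"twist": [0,0,-0.1],"xyz": [-0.07,-0.3,0],"claw": 1},{"twist": [0,0,-0.2],"xyz": [-0.17,-0.58,0],"claw": 1},{"twist": [0,0,-0.2],"xyz": [-0.17,-0.58,0],"claw": 1}]}}

```text
time: 4.38
eef_pos: [0.5004, -0.1823, 0.0859]
tool_rot: [0.985, -0.172, 0.002, 0.0]
contact_force: [1.4, 0.6, 8.2]
finger_gap: 0.0004
```

{"api": "play_rows", "payload": {"targets": [{"twist": [0,0,0],"xyz": [0,0,0.3],"claw": 1},{"twist": [0,0,0],"xyz": [0,0,1],"claw": 1},{"twist": [0,0,0],"xyz": [0,0,3],"claw": 1},{"twist": [0,0,0],"xyz": [0,0,5],"claw": 1},{"twist": [0,0,0],"xyz": [0,0,5],"claw": 1}]}}

```text
time: 5.0
eef_pos: [0.4993, -0.1821, 0.1354]
tool_rot: [0.985, -0.172, 0.001, 0.0]
contact_force: [0.1, 0.4, -0.7]
finger_gap: 0.0001
```

```bash
python3 - <<'E'
from h import *
im=imaging.camera("side")[:,:,::-1]
cv2.imwrite("pics/3.png",cv2.resize(im[145:210,270:360],None,fx=8,fy=8,interpolation=cv2.INTER_CUBIC))
E
```

```text
(no output)
```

View pics/3.png

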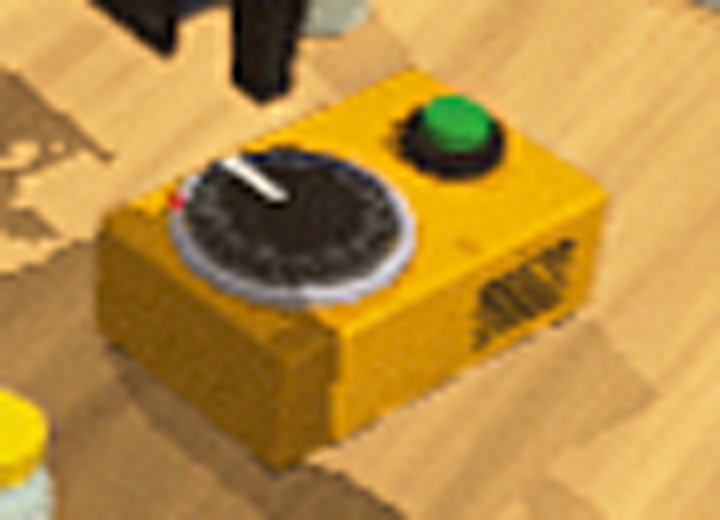

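The index now runs from (283,197) to (228,160). I check its angle by casting both ends onto z = 0.089.

```bash
python3 - <<'E'
from h import *
P=lambda u,v:ray("side",((u+.5)/8-.5+270,(v+.5)/8-.5+145),.089)
a,b=P(283,197),P(228,160);print(a,b,np.degrees(np.arctan2(*(b-a)[[1,0]])))
for A in(23.3,-16.8,-56.9):
    r=np.radians(A);u=proj("side",[.4715+.043*np.cos(r),-.171+.043*np.sin(r),.089]);print(A,(u-[270,145]+.5)*8-.5)
E
```

```text
[ 0.48011269 -0.17678908  0.089     ] [ 0.51435888 -0.18628776  0.089     ] -15.502124224090094
23.3 [196.46356163 197.66380173]
-16.8 [227.90749177 164.36000974]
-56.9 [288.69687092 152.74690353]
```

Index is at -15.5° (one-dot direction -16.8°), so the dial is at low. Next is the button.

{"api": "play_rows", "payload": {"targets": [{"twist": [0,0,0],"xyz": [-2.8,-4.2,0],"claw": 1},{"twist": [0,0,0],"xyz": [-5.6,-8.4,0],"claw": 1},{"twist": [0,0,0],"xyz": [-5.6,-8.4,0],"claw": 1},{"twist": [0,0,0],"xyz": [-5.6,-8.4,-2.5],"claw": 1},{"twist": [0,0,0],"xyz": [-5.6,-8.4,-3.3],"claw": 1},{"twist": [0,0,0],"xyz": [-5.6,-8.4,-3.3],"claw": 1}]}}

```text
time: 5.8
eef_pos: [0.4422, -0.2651, 0.1004]
tool_rot: [0.985, -0.171, -0.001, -0.0]
contact_force: [-0.2, 0.2, 0.8]
finger_gap: 0.0003
```

```bash
python3 - <<'E'
from h import *
im=imaging.camera("side")[:,:,::-1]
cv2.imwrite("pics/4.png",cv2.resize(im[125:210,270:360],None,fx=7,fy=7,interpolation=cv2.INTER_CUBIC))
E
```

```text
(no output)
```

View pics/4.png

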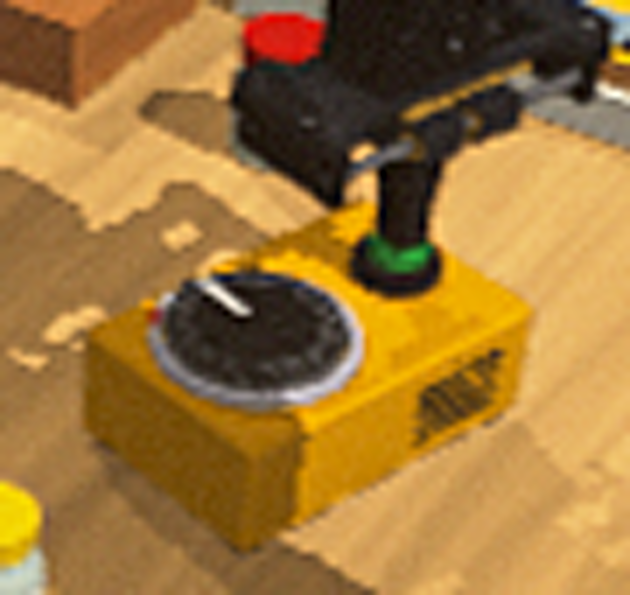

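The finger is 3 mm above the centre of the button, and the dial is still at the one dot. Pressing fully down.

{"api": "play_rows", "payload": {"targets": [{"twist": [0,0,0],"xyz": [0,0,-0.4],"claw": 1},{"twist": [0,0,0],"xyz": [0,0,-0.7],"claw": 1},{"twist": [0,0,0],"xyz": [0,0,-1.0],"claw": 1},{"twist": [0,0,0],"xyz": [0,0,-1.2],"claw": 1},{"twist": [0,0,0],"xyz": [0,0,-1.2],"claw": 1},{"twist": [0,0,0],"xyz": [0,0,-1.2],"claw": 1}]}}

```text
time: 6.6
eef_pos: [0.4432, -0.2661, 0.0911]
tool_rot: [0.985, -0.172, 0.001, 0.0]
contact_force: [-6.3, 4.3, 21.6]
finger_gap: 0.0002
```

The button is at its end stop: z is 0.091 and the force is 21.6 N, well above the 5 N spring. Releasing and retreating.

{"api": "play_rows", "payload": {"targets": [{"twist": [0,0,0],"xyz": [0,0,0.6],"claw": 1},{"twist": [0,0,0],"xyz": [0,0,2],"claw": 1},{"twist": [0,0,0],"xyz": [0,0,6],"claw": 1},{"twist": [0,0,0],"xyz": [0,0,11],"claw": 1},{"twist": [0,0,0],"xyz": [0,-6,14],"claw": 1},{"twist": [0,0,0],"xyz": [0,-12,14],"claw": 1},{"twist": [0,0,0],"xyz": [0,-16,14],"claw": 1},{"twist": [0,0,0],"xyz": [0,-16,14],"claw": 1}]}}

```text
time: 7.6
eef_pos: [0.4404, -0.4292, 0.2284]
tool_rot: [0.985, -0.174, -0.001, 0.0]
contact_force: [0.1, 0.6, -0.2]
finger_gap: 0.0007
```

```bash
python3 - <<'E'
from h import *
im=imaging.camera("side")[:,:,::-1]
t=imaging.camera("top")[:,:,::-1]
cv2.imwrite("pics/5.png",np.hstack([cv2.resize(im[145:210,270:360],(400,300),interpolation=cv2.INTER_CUBIC),cv2.resize(t[190:260,265:358],(400,300),interpolation=cv2.INTER_CUBIC)]))
for n,f in(("side",im),("top",t)):
    a=cv2.imread(f"pics/{n}0.png"); d=cv2.absdiff(a,f).max(2)
    b=(slice(195,265),slice(190,255)) if n=="side" else (slice(178,225),slice(175,262))
    print(n,"dimmer+jar region max diff",np.percentile(d[b],[50,95,100]))
E
```

```text
side dimmer+jar region max diff [ 4.  9. 17.]
top dimmer+jar region max diff [3. 4. 5.]
```

View pics/5.png

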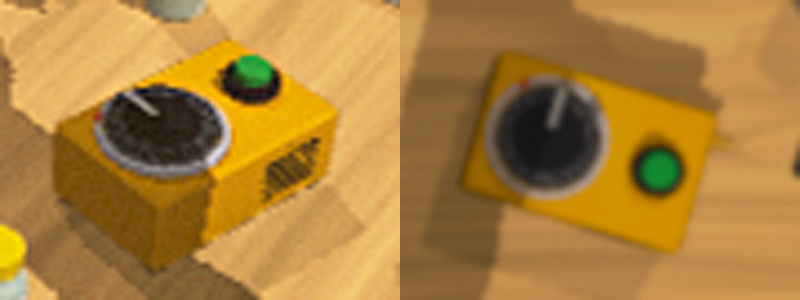

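Both views show the dial index at the one dot and the button back up, and the dimmer and jar have not moved. Handing in.

```bash
python3 -c "
from bench import bot
print(bot.hand_in())"
```

```text
the job is handed in; nothing more can be done
None
```

The compressor is set to low and its start button has been pressed, in the order asked. I handed the job in at about 7.7 s.

- **Dial:** with the gripper closed, I pressed its fingertips 3–4 mm into the dial (8–10 N) at 30 mm from the axis. I turned it 0.7 rad clockwise and lifted straight off. The index then measured -15.5° in the world frame, against -16.8° for the single dot. I saw nothing to suggest it went on towards the two dots.
- **Button:** I pressed it to its end stop. The fingertip was at 91.1 mm with 21.6 N, well above the 5 N spring. It was back up in the final pictures.
- **Surroundings:** the regions around the dimmer, its knob and the paint jar were unchanged from the first pictures. I did not compare the other loose items, but the arm passed well above them. The arm ended about 14 cm above and 16 cm to the side of the button, touching nothing.

No check failed or disagreed.

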